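# Pack away the craft punches, set the jammed one aside

### The job

Before the three craft punches are packed away, push the plunger of each one down as far as it will go. Two go fully home and stay down; leave those two standing where they are. One jams less than half way: set that one upright in the shallow plywood tray for repair, without pulling its plunger back up.

Things in the scene. Friction and masses are not known exactly. Their poses are not given: they have to be found in the camera images.
- punch_a: Craft punch A, outwardly the same as the other two: a loose grey block 64 (own x) x 44 (own y) x 34 high on a steel foot, about 0.2 kg, with a white push pad 36 x 34 mm standing on a steel stem above its middle. Pad top 62 mm above the punch's underside when fully up, 44 mm when fully down. Origin: centre of the underside, z up. Wide sides (44 mm apart) are free to grip below the pad.
- plunger_a (a joint): How far the plunger of punch_a has been pushed down (m): 0 fully up, 0.018 fully home; starts 0 to 0.0025. A plunger has no return spring: it takes about 5 N to push and stays where it is left. A sound one goes all the way; a jammed one comes to a hard stop at about 0.007, less than half way.
- punch_b: Craft punch B, outwardly the same as the other two: a loose grey block 64 (own x) x 44 (own y) x 34 high on a steel foot, about 0.2 kg, with a white push pad 36 x 34 mm standing on a steel stem above its middle. Pad top 62 mm above the punch's underside when fully up, 44 mm when fully down. Origin: centre of the underside, z up. Wide sides (44 mm apart) are free to grip below the pad.
- plunger_b (a joint): How far the plunger of punch_b has been pushed down (m): 0 fully up, 0.018 fully home; starts 0 to 0.0025. A plunger has no return spring: it takes about 5 N to push and stays where it is left. A sound one goes all the way; a jammed one comes to a hard stop at about 0.007, less than half way.
- punch_c: Craft punch C, outwardly the same as the other two: a loose grey block 64 (own x) x 44 (own y) x 34 high on a steel foot, about 0.2 kg, with a white push pad 36 x 34 mm standing on a steel stem above its middle. Pad top 62 mm above the punch's underside when fully up, 44 mm when fully down. Origin: centre of the underside, z up. Wide sides (44 mm apart) are free to grip below the pad.
- plunger_c (a joint): How far the plunger of punch_c has been pushed down (m): 0 fully up, 0.018 fully home; starts 0 to 0.0025. A plunger has no return spring: it takes about 5 N to push and stays where it is left. A sound one goes all the way; a jammed one comes to a hard stop at about 0.007, less than half way.
- tray: Empty shallow square plywood tray, fixed to the table, 160 x 160 mm outside and 22 high, walls and floor 5 mm thick (inside 150 x 150). Origin: centre of its underside, x and y along its sides. The tower, pencil pot, glue stick and scissors standing around are bystanders, outside the area of the punches and tray.
Not all that is in view belongs to the job. Leave any orange or yellow look-alike of the punch_c alone.

How it is judged:
By the outcome, as a careful person would: the job done as asked, in the order asked, and still so for the second after the job is handed in, with the robot touching nothing.
It also fails if it takes over 54 s, if anything falls off the work surface, if the arm or the gripper's body presses on something with over 40 N, if the wrist force passes 120 N, or if a joint passes its speed limit or range.

### The arm

A 6-joint arm with a two-finger parallel gripper is mounted at the origin on the work surface. World frame = base frame: x ahead of the robot, y to its left, z up, the work surface at z = 0. Lengths are in m, angles in degrees, forces in N, time in s.
With the tool pointing down it reaches from about 0.375 to 0.9 m from the base axis. Payload 3.1 kg.
Tool frame: the origin (TCP) lies at the very end of the fingers, on their centre line; the grasp point (between the pads) lies bot.grip_point_offset behind it (bot.grip_point_offset is the distance from the TCP to the grasp point, in m); z points along the fingers, y is the line along which they close (so a half turn about z gives the same grasp; the last joint's range is limited). The gripper opens to 87 mm and grips with 3 to 60 N. Pads are 19 mm wide; open, the fingers measure 117 mm over their backs; the gripper's body (75 mm by 190 mm) begins 51 mm behind the grasp point.
Start: joints at [-79.154, 30.224, 82.088, -0, 67.689, -10.227], TCP at [0.225, -0.583, 0.223] pointing down, gripper open.
Joint ranges: [-176.69, 176.69], [-43.24, 126.21], [12.49, 139.97], [-82, 262], [0, 151.66], [-163.58, 163.58]. Speed limits (degrees/s): [159.86, 159.86, 180, 180, 180, 180].

### API

Orientations are given as a 3x3 rotation matrix whose columns are the frame's x, y, z axes.
In Python, from rig import bot, viewer, ticket gives the robot as it stands.
- The arm moves only by the tool servo_tool, never from a script. Its argument "targets" is a list of rows, each an object with "offset": the shift along the tool's x, y, z in m, a list of three; "dr": the turn, a rotation vector about the tool's x, y, z in degrees, a list of three. In form: [{"offset": [x, y, z], "dr": [ax, ay, az]}, ...]. A call has 1 to 20 rows; each row is the pose to reach, as a shift and turn from the pose commanded when the call began, along the tool's axes at that moment; what a row does not reach only later rows make up. A row lasts 1/12 s, in which the tool goes at most 41.7 mm and 7.16 degrees, less where a joint would pass 70% of its speed; a pose out of reach is approached as far as the arm can. A call with a gripper value outside its range is refused whole. "gripper" is the gripper command: -1 is fully open, 1 is shut, values between are in proportion, set as the call begins (left out, the last holds). The fingers move at their own pace and stop on an object; the grip force is fixed at half the most. Time passes only in rows, so rows that repeat a pose let the fingers close. It gives the time, the measured TCP pose, the force, the opening and the grip force at its end, in the units of the state.
- bot.read_state(): the state, without advancing time (a new reading comes with each control period).
- viewer.capture(name): name is "scene" or "top" or "wrist"; returns a dict with "color" (384x512x3 uint8, red, green, blue), "camera_matrix" (3x3 intrinsics, pixels), "k1" (the pictures are not rectified: a ray, as slopes to the right and down, at radius r is drawn at 1 + k1 r^2 times it, then the intrinsics apply), "R" (3x3) and "t" (3): a world point X has camera coordinates R X + t. Camera axes: x right, y down, z forward; pixel columns grow to the right and rows downward; lengths in m; the calibration is good to about 2 mm. A picture is of the moment at which its call begins. There is no depth.
- ticket.hand_in(): hands the job in; it is judged then, once.
The state is a dict: "time_s": time; "joint_positions": joint angles; "qvel": joint speeds; "tau": joint torques, N m; "position": TCP position; "tcp_rot": TCP orientation; "force": force on the tool from outside, world axes, zero at the start; "moment": the same for the moment, N m; "opening": opening from 0.0 (shut) to 1.0 (fully open); "grasp_force": force on a finger pad.
Only numpy, scipy, OpenCV 4.12 (cv2) and the standard library are available. Lean on these libraries where they do the work, as an engineer would, in place of code of your own. Each camera call takes 0.05 s, during which the arm holds its last target. There are 200 camera calls.

## Working session

There is one attempt and no reset: what is moved stays moved. The work goes in short steps, Python scripts to look and compute and a tool call to move; the robot and the scene stay as the last step left them, time stands still between calls to the robot, and variables do not carry over. Pictures are saved under pics/ and viewed, at most 10 in all, crops included, and the job is handed in when it is done.

Besides the shell and the picture viewer there is one more tool, called after "Request:" by a JSON object that holds its "fn" and its "kwargs", one argument or row to a line. servo_tool: Moves the arm, as the interface text tells. Its arguments: {"type":"object","properties":{"targets":{"type":"array"},"gripper":{"type":"number"}},"required":["targets"]}

```bash
mkdir -p pics; ls; python3 - <<'E'
from rig import bot, viewer
import cv2,pickle
for n in ["top","scene"]:
    c=viewer.capture(n); pickle.dump(c,open(f"pics/{n}.pkl","wb"))
    cv2.imwrite(f"pics/{n}1.png",cv2.resize(c["color"][:,:,::-1],(800,600),interpolation=cv2.INTER_CUBIC)); print(n,c["camera_matrix"],c["k1"],c["R"],c["t"])
s=bot.read_state(); print(bot.grip_point_offset,s["time_s"],s["tcp_rot"],s["position"])
E
```

```text
pics
top [[390.52397986   0.         249.13066678]
 [  0.         390.52397986 187.45819075]
 [  0.           0.           1.        ]] -0.06790218688434262 [[ 0.02844031 -0.99931258 -0.02378073]
 [-0.98882712 -0.02464335 -0.14701574]
 [ 0.14632864  0.0276962  -0.98884824]] [2.46420263e-04 4.86559159e-01 7.81129361e-01]
scene [[417.76506521   0.         258.0752335 ]
 [  0.         417.76506521 192.93247487]
 [  0.           0.           1.        ]] -0.13760688437153587 [[ 0.37783272  0.92560012 -0.02251336]
 [ 0.58024064 -0.25566435 -0.7732765 ]
 [-0.72150068  0.279106   -0.63366916]] [-0.1880292  -0.22876884  1.3933015 ]
0.0187 0.1 [[ 9.33114725e-01  3.59578599e-01 -3.76702847e-04]
 [ 3.59578646e-01 -9.33112864e-01  1.89198244e-03]
 [ 3.28810123e-04 -1.90089097e-03 -9.99998139e-01]] [ 0.2246249  -0.58254536  0.22167864]
```

View pics/top1.png

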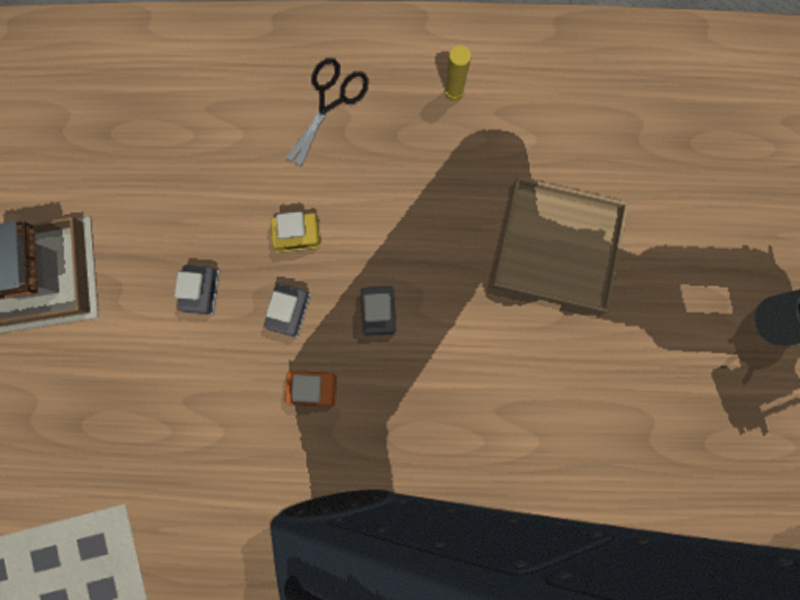

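View pics/scene1.png

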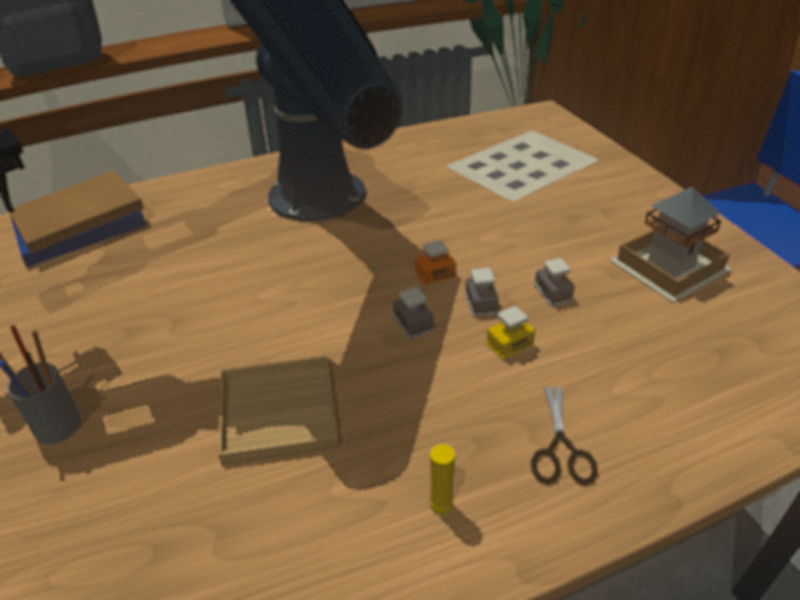

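The top view shows grey punches at about (196,288), (287,308) and (378,310). The orange and yellow look-alikes are at (311,388) and (296,230), and the tray centre is at (557,247). The scene view agrees.

```bash
cat > h.py <<'E'
import numpy as np, cv2
def ray(c,px):
    K=c["camera_matrix"]; d=np.array([c["k1"],0,0,0,0.])
    p=cv2.undistortPoints(np.array(px,float).reshape(-1,1,2),K,d,None,None,None)[:,0] if 0 else None
    px=np.array(px,float).reshape(-1,2); q=(px-K[:2,2])/[K[0,0],K[1,1]]; s=q.copy()
    for _ in range(20): s=q/(1+c["k1"]*(s**2).sum(1,keepdims=True))
    R=np.array(c["R"]);return -R.T@np.array(c["t"]), np.c_[s,np.ones(len(s))]@R
def toworld(c,px,z):
    o,d=ray(c,px); return o+d*((z-o[2])/d[:,2])[:,None]
def proj(c,X):
    K=c["camera_matrix"];Y=np.atleast_2d(X)@np.array(c["R"]).T+c["t"];s=Y[:,:2]/Y[:,2:]
    return s*(1+c["k1"]*(s**2).sum(1,keepdims=True))*[K[0,0],K[1,1]]+K[:2,2]
E
python3 - <<'E'
from h import *; import pickle
c=pickle.load(open("pics/top.pkl","rb"))
w=toworld(c,np.array([[188,286],[283,306],[377,307]])*.64,.061); print(w)
t=toworld(c,np.array([[517,181],[624,204],[606,312],[488,288]])*.64,.022);print(t,t.mean(0),np.linalg.norm(np.diff(t,axis=0),axis=1))
e=t[1]-t[0];print(np.degrees(np.arctan2(e[1],e[0])))
b=c["color"]
x=cv2.resize(b[160:240,100:270,::-1],(800,376),interpolation=cv2.INTER_CUBIC)
x=cv2.convertScaleAbs(x,alpha=1.6); cv2.imwrite("pics/crop1.png",x)
E
```

```text
[[0.48526371 0.27850118 0.061     ]
 [0.46200087 0.15035831 0.061     ]
 [0.46384768 0.0278783  0.061     ]]
[[ 0.65132106 -0.16079497  0.022     ]
 [ 0.62203348 -0.31048251  0.022     ]
 [ 0.46959802 -0.28105991  0.022     ]
 [ 0.4985394  -0.12055676  0.022     ]] [ 0.56037299 -0.21822354  0.022     ] [0.1525258  0.15524902 0.16309158]
-101.07052827333189
```

View pics/crop1.png

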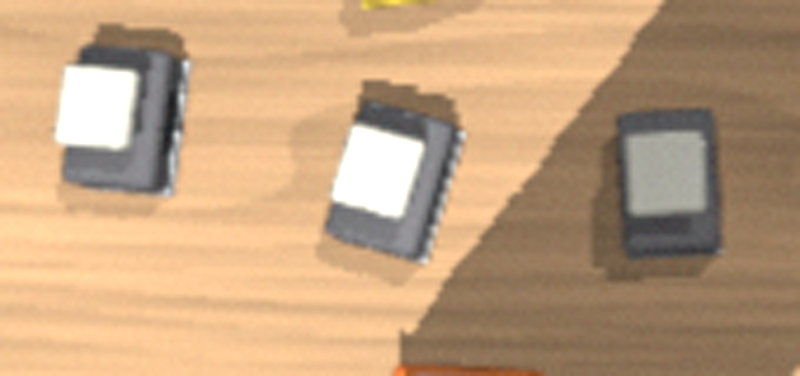

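The crop shows the pad centres at about (98,107), (378,170) and (666,173). The blocks' long sides run roughly along world x.

```bash
python3 - <<'E'
from h import *; import pickle
from rig import bot
c=pickle.load(open("pics/top.pkl","rb"))
f=lambda p:(np.array(p,float)+.5)/[800/170,376/80]+[100,160]-.5
w=toworld(c,f([[98,107],[378,170],[666,173]]),.061)
R=np.array(bot.read_state()["tcp_rot"]);p=np.array(bot.read_state()["position"])
for i,(a,b) in enumerate([((188,62),(174,195)),((463,130),(427,262)),((618,116),(627,256))]):
    e=toworld(c,f([a,b]),.015 if i<2 else .034); v=e[0]-e[1]
    print(w[i].round(4),np.linalg.norm(v),np.degrees(np.arctan2(v[1],v[0])),(R.T@(w[i]-p)).round(4))
E
```

```text
[0.4867 0.2784 0.061 ] 0.06232574920069813 -2.0033138439684812 [ 0.554  -0.7088  0.1622]
[0.4621 0.1528 0.061 ] 0.06249286096185413 -12.542292179777181 [ 0.4859 -0.6005  0.162 ]
[0.464  0.0282 0.061 ] 0.06286289311803325 5.645588343889772 [ 0.4429 -0.4835  0.1617]
```

Request:
{"fn": "servo_tool", "kwargs": {
  "gripper": 1,
  "targets": [
    {"offset": [0.443, -0.4835, 0], "dr": [0, 0, 15.4]},
    {"offset": [0.443, -0.4835, 0], "dr": [0, 0, 15.4]},
    {"offset": [0.443, -0.4835, 0], "dr": [0, 0, 15.4]},
    {"offset": [0.443, -0.4835, 0], "dr": [0, 0, 15.4]},
    {"offset": [0.443, -0.4835, 0], "dr": [0, 0, 15.4]},
    {"offset": [0.443, -0.4835, 0], "dr": [0, 0, 15.4]},
    {"offset": [0.443, -0.4835, 0], "dr": [0, 0, 15.4]},
    {"offset": [0.443, -0.4835, 0], "dr": [0, 0, 15.4]},
    {"offset": [0.443, -0.4835, 0], "dr": [0, 0, 15.4]},
    {"offset": [0.443, -0.4835, 0], "dr": [0, 0, 15.4]},
    {"offset": [0.443, -0.4835, 0], "dr": [0, 0, 15.4]},
    {"offset": [0.443, -0.4835, 0], "dr": [0, 0, 15.4]},
    {"offset": [0.443, -0.4835, 0], "dr": [0, 0, 15.4]},
    {"offset": [0.443, -0.4835, 0], "dr": [0, 0, 15.4]},
    {"offset": [0.443, -0.4835, 0], "dr": [0, 0, 15.4]},
    {"offset": [0.443, -0.4835, 0], "dr": [0, 0, 15.4]},
    {"offset": [0.443, -0.4835, 0.08], "dr": [0, 0, 15.4]},
    {"offset": [0.443, -0.4835, 0.12], "dr": [0, 0, 15.4]},
    {"offset": [0.443, -0.4835, 0.12], "dr": [0, 0, 15.4]},
    {"offset": [0.443, -0.4835, 0.12], "dr": [0, 0, 15.4]}
  ]
}}

```text
time_s: 1.77
position: [0.4589, 0.0285, 0.0962]
tcp_rot: [[0.995, 0.1, -0.016], [0.1, -0.995, 0.003], [-0.016, -0.004, -1.0]]
force: [-1.1, 0.0, -0.7]
opening: 0.009
grasp_force: 0.0
```

```bash
python3 - <<'E'
from rig import bot, viewer
from h import *; import pickle
c=viewer.capture("wrist"); pickle.dump(c,open("pics/w1.pkl","wb"))
s=bot.read_state();p=np.array(s["position"]);R=np.array(s["tcp_rot"])
im=c["color"][:,:,::-1].copy()
for z in (.061,.034):
  for X in ([.464,.0282,z],[p[0],p[1],z]):
    cv2.circle(im,tuple(int(v) for v in proj(c,X)[0].round()),2,(0,0,255),-1)
cv2.imwrite("pics/w1.png",im)
print(s["time_s"],p,np.degrees(np.arctan2(R[1,0],R[0,0])),R[:,2],s["force"],s["opening"])
E
```

```text
1.8167 [0.46093405 0.02802767 0.09924382] 5.693800640918536 [-0.01077098  0.0019523  -0.99994009] [-0.35047919  1.00705372  0.32899379] 0.006782728159354906
```

View pics/w1.png

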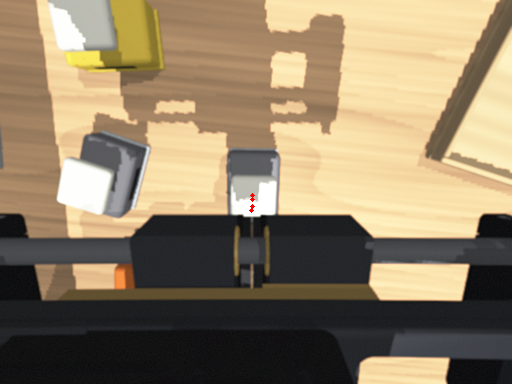

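The wrist view shows the pad under the fingers at about (254,195), matching the estimate. Next I press down about 9 mm.

Request:
{"fn": "servo_tool", "kwargs": {
  "targets": [
    {"offset": [0, 0, 0.02], "dr": [0, 0, 0]},
    {"offset": [0, 0, 0.034], "dr": [0, 0, 0]},
    {"offset": [0, 0, 0.036], "dr": [0, 0, 0]},
    {"offset": [0, 0, 0.038], "dr": [0, 0, 0]},
    {"offset": [0, 0, 0.04], "dr": [0, 0, 0]},
    {"offset": [0, 0, 0.042], "dr": [0, 0, 0]},
    {"offset": [0, 0, 0.044], "dr": [0, 0, 0]},
    {"offset": [0, 0, 0.046], "dr": [0, 0, 0]},
    {"offset": [0, 0, 0.048], "dr": [0, 0, 0]},
    {"offset": [0, 0, 0.048], "dr": [0, 0, 0]},
    {"offset": [0, 0, 0.048], "dr": [0, 0, 0]}
  ]
}}

```text
time_s: 2.73
position: [0.4653, 0.027, 0.0553]
tcp_rot: [[0.995, 0.099, 0.003], [0.099, -0.995, -0.001], [0.002, 0.001, -1.0]]
force: [0.3, -0.5, 8.5]
opening: 0.007
grasp_force: 4.2
```

Request:
{"fn": "servo_tool", "kwargs": {
  "targets": [
    {"offset": [0, 0, 0.001], "dr": [0, 0, 0]},
    {"offset": [0, 0, 0.002], "dr": [0, 0, 0]},
    {"offset": [0, 0, 0.003], "dr": [0, 0, 0]},
    {"offset": [0, 0, 0.003], "dr": [0, 0, 0]}
  ]
}}

```text
time_s: 3.07
position: [0.4654, 0.027, 0.055]
tcp_rot: [[0.995, 0.099, 0.004], [0.099, -0.995, -0.001], [0.004, 0.001, -1.0]]
force: [-4.1, 0.7, 36.7]
opening: 0.004
grasp_force: 17.9
```

The force rose to 37 N with no travel beyond 7 mm, so this is the jammed one. I'll press the other two first.

Request:
{"fn": "servo_tool", "kwargs": {
  "targets": [
    {"offset": [0, 0, -0.02], "dr": [0, 0, 0]},
    {"offset": [0, 0, -0.04], "dr": [0, 0, 0]},
    {"offset": [0.0105, -0.1242, -0.04], "dr": [0, 0, 18.2]},
    {"offset": [0.0105, -0.1242, -0.04], "dr": [0, 0, 18.2]},
    {"offset": [0.0105, -0.1242, -0.04], "dr": [0, 0, 18.2]},
    {"offset": [0.0105, -0.1242, -0.04], "dr": [0, 0, 18.2]},
    {"offset": [0.0105, -0.1242, -0.04], "dr": [0, 0, 18.2]},
    {"offset": [0.0105, -0.1242, -0.04], "dr": [0, 0, 18.2]},
    {"offset": [0.0105, -0.1242, -0.02], "dr": [0, 0, 18.2]},
    {"offset": [0.0105, -0.1242, -0.013], "dr": [0, 0, 18.2]},
    {"offset": [0.0105, -0.1242, -0.011], "dr": [0, 0, 18.2]},
    {"offset": [0.0105, -0.1242, -0.009], "dr": [0, 0, 18.2]},
    {"offset": [0.0105, -0.1242, -0.007], "dr": [0, 0, 18.2]},
    {"offset": [0.0105, -0.1242, -0.005], "dr": [0, 0, 18.2]},
    {"offset": [0.0105, -0.1242, -0.003], "dr": [0, 0, 18.2]},
    {"offset": [0.0105, -0.1242, -0.001], "dr": [0, 0, 18.2]},
    {"offset": [0.0105, -0.1242, 0.001], "dr": [0, 0, 18.2]},
    {"offset": [0.0105, -0.1242, 0.003], "dr": [0, 0, 18.2]},
    {"offset": [0.0105, -0.1242, 0.005], "dr": [0, 0, 18.2]},
    {"offset": [0.0105, -0.1242, 0.006], "dr": [0, 0, 18.2]}
  ]
}}

```text
time_s: 4.73
position: [0.4626, 0.1519, 0.0453]
tcp_rot: [[0.976, -0.217, 0.0], [-0.217, -0.976, -0.0], [0.0, 0.0, -1.0]]
force: [-1.9, -2.0, 4.1]
opening: 0.006
grasp_force: 2.2
```

Request:
{"fn": "servo_tool", "kwargs": {
  "targets": [
    {"offset": [0, 0, 0.001], "dr": [0, 0, 0]},
    {"offset": [0, 0, 0.002], "dr": [0, 0, 0]},
    {"offset": [0, 0, 0.003], "dr": [0, 0, 0]},
    {"offset": [0, 0, 0.003], "dr": [0, 0, 0]}
  ]
}}

```text
time_s: 5.07
position: [0.4626, 0.1519, 0.0442]
tcp_rot: [[0.976, -0.217, 0.001], [-0.217, -0.976, -0.0], [0.001, -0.0, -1.0]]
force: [-4.0, -2.7, 19.8]
opening: 0.007
grasp_force: 10.1
```

Request:
{"fn": "servo_tool", "kwargs": {
  "targets": [
    {"offset": [0, 0, -0.02], "dr": [0, 0, 0]},
    {"offset": [0, 0, -0.048], "dr": [0, 0, 0]},
    {"offset": [-0.0033, -0.1279, -0.048], "dr": [0, 0, -10.5]},
    {"offset": [-0.0033, -0.1279, -0.048], "dr": [0, 0, -10.5]},
    {"offset": [-0.0033, -0.1279, -0.048], "dr": [0, 0, -10.5]},
    {"offset": [-0.0033, -0.1279, -0.048], "dr": [0, 0, -10.5]},
    {"offset": [-0.0033, -0.1279, -0.048], "dr": [0, 0, -10.5]},
    {"offset": [-0.0033, -0.1279, -0.03], "dr": [0, 0, -10.5]},
    {"offset": [-0.0033, -0.1279, -0.022], "dr": [0, 0, -10.5]},
    {"offset": [-0.0033, -0.1279, -0.02], "dr": [0, 0, -10.5]},
    {"offset": [-0.0033, -0.1279, -0.018], "dr": [0, 0, -10.5]},
    {"offset": [-0.0033, -0.1279, -0.016], "dr": [0, 0, -10.5]},
    {"offset": [-0.0033, -0.1279, -0.014], "dr": [0, 0, -10.5]},
    {"offset": [-0.0033, -0.1279, -0.012], "dr": [0, 0, -10.5]},
    {"offset": [-0.0033, -0.1279, -0.01], "dr": [0, 0, -10.5]},
    {"offset": [-0.0033, -0.1279, -0.008], "dr": [0, 0, -10.5]},
    {"offset": [-0.0033, -0.1279, -0.006], "dr": [0, 0, -10.5]},
    {"offset": [-0.0033, -0.1279, -0.004], "dr": [0, 0, -10.5]},
    {"offset": [-0.0033, -0.1279, -0.002], "dr": [0, 0, -10.5]},
    {"offset": [-0.0033, -0.1279, -0.001], "dr": [0, 0, -10.5]}
  ]
}}

```text
time_s: 6.73
position: [0.4873, 0.2774, 0.0442]
tcp_rot: [[0.999, -0.035, 0.0], [-0.035, -0.999, -0.0], [0.0, 0.0, -1.0]]
force: [-4.0, -3.6, 20.8]
opening: 0.007
grasp_force: 9.7
```

Request:
{"fn": "servo_tool", "kwargs": {
  "targets": [
    {"offset": [0, 0, 0], "dr": [0, 0, 0]},
    {"offset": [0, 0, 0.001], "dr": [0, 0, 0]},
    {"offset": [0, 0, 0.001], "dr": [0, 0, 0]}
  ]
}}

```text
time_s: 6.98
position: [0.4873, 0.2774, 0.0443]
tcp_rot: [[0.999, -0.035, 0.001], [-0.035, -0.999, -0.0], [0.001, 0.0, -1.0]]
force: [-3.9, -3.7, 16.7]
opening: 0.004
grasp_force: 8.6
```

Request:
{"fn": "servo_tool", "kwargs": {
  "targets": [
    {"offset": [0, 0, -0.03], "dr": [0, 0, 0]},
    {"offset": [0, 0, -0.07], "dr": [0, 0, 0]},
    {"offset": [0, 0, -0.1], "dr": [0, 0, 0]},
    {"offset": [-0.06, 0.251, -0.1], "dr": [0, 0, -7.65]},
    {"offset": [-0.06, 0.251, -0.1], "dr": [0, 0, -7.65]},
    {"offset": [-0.06, 0.251, -0.1], "dr": [0, 0, -7.65]},
    {"offset": [-0.06, 0.251, -0.1], "dr": [0, 0, -7.65]},
    {"offset": [-0.06, 0.251, -0.1], "dr": [0, 0, -7.65]},
    {"offset": [-0.06, 0.251, -0.1], "dr": [0, 0, -7.65]},
    {"offset": [-0.06, 0.251, -0.1], "dr": [0, 0, -7.65]},
    {"offset": [-0.06, 0.251, -0.1], "dr": [0, 0, -7.65]},
    {"offset": [-0.06, 0.251, -0.1], "dr": [0, 0, -7.65]},
    {"offset": [-0.06, 0.251, -0.1], "dr": [0, 0, -7.65]}
  ]
}}

```text
time_s: 8.07
position: [0.4192, 0.0296, 0.1425]
tcp_rot: [[0.995, 0.099, 0.002], [0.099, -0.995, 0.0], [0.002, -0.0, -1.0]]
force: [0.8, -0.3, -0.0]
opening: 0.006
grasp_force: 0.0
```

Request:
{"fn": "servo_tool", "kwargs": {
  "gripper": -1,
  "targets": [
    {"offset": [0, 0, 0], "dr": [0, 0, 0]},
    {"offset": [0, 0, 0], "dr": [0, 0, 0]},
    {"offset": [0, 0, 0], "dr": [0, 0, 0]}
  ]
}}

```text
time_s: 8.32
position: [0.4184, 0.0298, 0.1425]
tcp_rot: [[0.995, 0.1, 0.0], [0.1, -0.995, 0.0], [0.0, -0.0, -1.0]]
force: [-0.5, -0.3, -0.4]
opening: 0.15
grasp_force: 0.0
```

```bash
python3 - <<'E'
from rig import bot, viewer
from h import *; import pickle
c=viewer.capture("wrist"); pickle.dump(c,open("pics/w2.pkl","wb"))
s=bot.read_state();p=np.array(s["position"]);R=np.array(s["tcp_rot"])
im=c["color"][:,:,::-1].copy()
cv2.circle(im,tuple(int(v) for v in proj(c,[.464,.0282,.055])[0].round()),2,(0,0,255),-1)
cv2.imwrite("pics/w2.png",im)
print(s["time_s"],p,np.degrees(np.arctan2(R[1,0],R[0,0])),s["opening"],s["force"])
E
```

```text
8.3667 [0.41829621 0.02968347 0.14249336] 5.734125101655943 0.19130364523766435 [-0.45066817 -0.45059798  0.28778692]
```

View pics/w2.png

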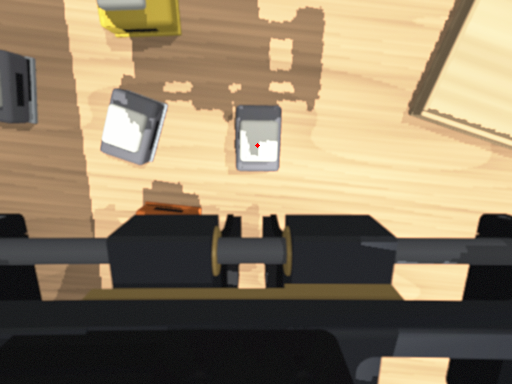

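The jammed punch's pad runs from (240,120) to (280,167), with its block upright from (236,105) to (281,171). The marker at (257,145) is within about 2 px of the pad centre.

```bash
python3 - <<'E'
from h import *; import pickle
c=pickle.load(open("pics/w2.pkl","rb"))
print(toworld(c,[[259.5,143.5],[240,143.5],[280,143.5],[259.5,120],[259.5,167]],.055))
e=toworld(c,[[237,112],[236,168],[281,112],[281,168]],.034);print(e, np.degrees(np.arctan2(*(e[0]-e[1])[[1,0]])),np.degrees(np.arctan2(*(e[2]-e[3])[[1,0]])))
E
```

```text
[[0.46566803 0.02657987 0.055     ]
 [0.46390709 0.04382691 0.055     ]
 [0.46751078 0.00845029 0.055     ]
 [0.48577961 0.02878898 0.055     ]
 [0.44464616 0.02427279 0.055     ]]
[[0.49065608 0.04991413 0.034     ]
 [0.43763655 0.04621615 0.034     ]
 [0.4948309  0.00892322 0.034     ]
 [0.44213779 0.00205594 0.034     ]] 3.9897836252785512 7.4252774681281375
```

Request:
{"fn": "servo_tool", "kwargs": {
  "gripper": -1,
  "targets": [
    {"offset": [0.0466, 0.0074, 0], "dr": [0, 0, 0]},
    {"offset": [0.0466, 0.0074, 0.02], "dr": [0, 0, 0]},
    {"offset": [0.0466, 0.0074, 0.04], "dr": [0, 0, 0]},
    {"offset": [0.0466, 0.0074, 0.05], "dr": [0, 0, 0]},
    {"offset": [0.0466, 0.0074, 0.06], "dr": [0, 0, 0]},
    {"offset": [0.0466, 0.0074, 0.065], "dr": [0, 0, 0]},
    {"offset": [0.0466, 0.0074, 0.065], "dr": [0, 0, 0]},
    {"offset": [0.0466, 0.0074, 0.065], "dr": [0, 0, 0]},
    {"offset": [0.0466, 0.0074, 0.065], "dr": [0, 0, 0]},
    {"offset": [0.0466, 0.0074, 0.065], "dr": [0, 0, 0]},
    {"offset": [0.0466, 0.0074, 0.065], "dr": [0, 0, 0]},
    {"offset": [0.0466, 0.0074, 0.065], "dr": [0, 0, 0]}
  ]
}}

```text
time_s: 9.37
position: [0.4655, 0.0259, 0.078]
tcp_rot: [[0.995, 0.098, 0.001], [0.098, -0.995, -0.0], [0.001, 0.0, -1.0]]
force: [0.2, -0.1, 0.1]
opening: 0.992
grasp_force: 0.0
```

Request:
{"fn": "servo_tool", "kwargs": {
  "targets": [
    {"offset": [0, -0.001, 0.02], "dr": [0, 0, 0]},
    {"offset": [0, -0.001, 0.04], "dr": [0, 0, 0]},
    {"offset": [0, -0.001, 0.055], "dr": [0, 0, 0]},
    {"offset": [0, -0.001, 0.065], "dr": [0, 0, 0]},
    {"offset": [0, -0.001, 0.07], "dr": [0, 0, 0]},
    {"offset": [0, -0.001, 0.07], "dr": [0, 0, 0]},
    {"offset": [0, -0.001, 0.07], "dr": [0, 0, 0]}
  ]
}}

```text
time_s: 9.95
position: [0.4653, 0.0269, 0.0077]
tcp_rot: [[0.995, 0.098, 0.0], [0.098, -0.995, -0.0], [0.0, 0.0, -1.0]]
force: [-0.6, 0.7, 0.8]
opening: 0.999
grasp_force: 0.0
```

Request:
{"fn": "servo_tool", "kwargs": {
  "gripper": 1,
  "targets": [
    {"offset": [0, 0, 0], "dr": [0, 0, 0]},
    {"offset": [0, 0, 0], "dr": [0, 0, 0]},
    {"offset": [0, 0, 0], "dr": [0, 0, 0]},
    {"offset": [0, 0, 0], "dr": [0, 0, 0]},
    {"offset": [0, 0, 0], "dr": [0, 0, 0]},
    {"offset": [0, 0, 0], "dr": [0, 0, 0]},
    {"offset": [0, 0, 0], "dr": [0, 0, 0]},
    {"offset": [0, 0, 0], "dr": [0, 0, 0]},
    {"offset": [0, 0, 0], "dr": [0, 0, 0]},
    {"offset": [0, 0, 0], "dr": [0, 0, 0]},
    {"offset": [0, 0, 0], "dr": [0, 0, 0]},
    {"offset": [0, 0, 0], "dr": [0, 0, 0]}
  ]
}}

```text
time_s: 10.95
position: [0.465, 0.027, 0.0076]
tcp_rot: [[0.995, 0.098, -0.0], [0.098, -0.995, 0.0], [-0.0, -0.0, -1.0]]
force: [-0.8, 0.8, 2.6]
opening: 0.505
grasp_force: 30.0
```

Request:
{"fn": "servo_tool", "kwargs": {
  "targets": [
    {"offset": [0, 0, -0.015], "dr": [0, 0, 0]},
    {"offset": [0, 0, -0.04], "dr": [0, 0, 0]},
    {"offset": [0, 0, -0.07], "dr": [0, 0, 0]},
    {"offset": [0, 0, -0.08], "dr": [0, 0, 0]},
    {"offset": [0.007, 0.0253, -0.08], "dr": [0, 0, 2]},
    {"offset": [0.0142, 0.0507, -0.08], "dr": [0, 0, 4]},
    {"offset": [0.0213, 0.076, -0.08], "dr": [0, 0, 6]},
    {"offset": [0.0284, 0.1013, -0.08], "dr": [0, 0, 8]},
    {"offset": [0.0355, 0.1267, -0.08], "dr": [0, 0, 10]},
    {"offset": [0.0425, 0.152, -0.08], "dr": [0, 0, 12]},
    {"offset": [0.0496, 0.1773, -0.08], "dr": [0, 0, 14]},
    {"offset": [0.0567, 0.2026, -0.08], "dr": [0, 0, 16]},
    {"offset": [0.0638, 0.228, -0.08], "dr": [0, 0, 16.7]},
    {"offset": [0.0709, 0.2533, -0.08], "dr": [0, 0, 16.7]},
    {"offset": [0.0709, 0.2533, -0.08], "dr": [0, 0, 16.7]},
    {"offset": [0.0709, 0.2533, -0.08], "dr": [0, 0, 16.7]},
    {"offset": [0.0709, 0.2533, -0.08], "dr": [0, 0, 16.7]},
    {"offset": [0.0709, 0.2533, -0.08], "dr": [0, 0, 16.7]}
  ]
}}

```text
time_s: 12.45
position: [0.5592, -0.2167, 0.0869]
tcp_rot: [[0.982, -0.191, -0.003], [-0.191, -0.982, 0.002], [-0.003, -0.001, -1.0]]
force: [0.9, 0.6, -3.1]
opening: 0.504
grasp_force: 30.0
```

```bash
python3 - <<'E'
from rig import bot, viewer
from h import *
for n in("wrist","scene"):
    c=viewer.capture(n)
    a=np.radians(-11);U=np.array([[np.cos(a),-np.sin(a)],[np.sin(a),np.cos(a)]])
    q=np.array([[1,1],[1,-1],[-1,-1],[-1,1]])*.08@U.T+[.5604,-.2182]
    im=c["color"][:,:,::-1].copy()
    cv2.polylines(im,[proj(c,np.c_[q,np.full(4,.022)]).round().astype(int)],True,(0,0,255),1)
    if n=="scene": im=cv2.resize(im[140:330,100:320],None,fx=1.75,fy=2.02)
    else: w=im
    
im=cv2.resize(im,(385,384)); cv2.imwrite("pics/m3.png",cv2.resize(np.hstack([w,im]),(800,342)))
s=bot.read_state();print(s["time_s"],s["position"],s["grasp_force"],s["opening"],s["force"])
E
```

```text
12.55 [ 0.55974074 -0.21676403  0.08726045] 30.0 0.5004515234092738 [-1.08672178  0.93891088 -1.79931203]
```

View pics/m3.png

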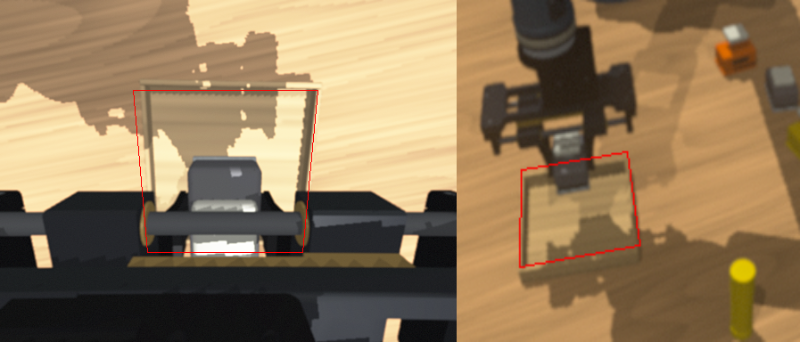

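The punch is held upright over the tray. The tray outline sits about 7 mm further along +x than I estimated, so I'll correct for that and lower.

Request:
{"fn": "servo_tool", "kwargs": {
  "targets": [
    {"offset": [0.007, 0.002, 0.02], "dr": [0, 0, 0]},
    {"offset": [0.007, 0.002, 0.04], "dr": [0, 0, 0]},
    {"offset": [0.007, 0.002, 0.055], "dr": [0, 0, 0]},
    {"offset": [0.007, 0.002, 0.065], "dr": [0, 0, 0]},
    {"offset": [0.007, 0.002, 0.07], "dr": [0, 0, 0]},
    {"offset": [0.007, 0.002, 0.072], "dr": [0, 0, 0]},
    {"offset": [0.007, 0.002, 0.0735], "dr": [0, 0, 0]},
    {"offset": [0.007, 0.002, 0.0735], "dr": [0, 0, 0]},
    {"offset": [0.007, 0.002, 0.0735], "dr": [0, 0, 0]}
  ]
}}

```text
time_s: 13.3
position: [0.5676, -0.2218, 0.0149]
tcp_rot: [[0.981, -0.192, 0.001], [-0.192, -0.981, -0.001], [0.002, 0.001, -1.0]]
force: [-0.7, 0.2, -1.3]
opening: 0.504
grasp_force: 30.0
```

Request:
{"fn": "servo_tool", "kwargs": {
  "targets": [
    {"offset": [0, 0, 0.001], "dr": [0, 0, 0]},
    {"offset": [0, 0, 0.002], "dr": [0, 0, 0]},
    {"offset": [0, 0, 0.0025], "dr": [0, 0, 0]},
    {"offset": [0, 0, 0.0025], "dr": [0, 0, 0]}
  ]
}}

```text
time_s: 13.63
position: [0.5675, -0.2218, 0.0126]
tcp_rot: [[0.981, -0.192, 0.001], [-0.192, -0.981, -0.001], [0.001, 0.0, -1.0]]
force: [-0.9, -0.3, 4.9]
opening: 0.505
grasp_force: 30.0
```

Request:
{"fn": "servo_tool", "kwargs": {
  "gripper": -0.5,
  "targets": [
    {"offset": [0, 0, 0], "dr": [0, 0, 0]},
    {"offset": [0, 0, 0], "dr": [0, 0, 0]},
    {"offset": [0, 0, 0], "dr": [0, 0, 0]},
    {"offset": [0, 0, 0], "dr": [0, 0, 0]},
    {"offset": [0, 0, 0], "dr": [0, 0, 0]},
    {"offset": [0, 0, 0], "dr": [0, 0, 0]},
    {"offset": [0, 0, 0], "dr": [0, 0, 0]},
    {"offset": [0, 0, 0], "dr": [0, 0, 0]}
  ]
}}

```text
time_s: 14.3
position: [0.567, -0.2215, 0.0114]
tcp_rot: [[0.981, -0.192, -0.0], [-0.192, -0.981, 0.0], [-0.0, -0.0, -1.0]]
force: [0.3, -1.1, 1.3]
opening: 0.749
grasp_force: 0.0
```

Request:
{"fn": "servo_tool", "kwargs": {
  "targets": [
    {"offset": [0, 0, -0.01], "dr": [0, 0, 0]},
    {"offset": [0, 0, -0.03], "dr": [0, 0, 0]},
    {"offset": [0, 0, -0.06], "dr": [0, 0, 0]},
    {"offset": [0, 0, -0.1], "dr": [0, 0, 0]},
    {"offset": [0, 0, -0.14], "dr": [0, 0, 0]},
    {"offset": [-0.09, 0, -0.15], "dr": [0, 0, 0]},
    {"offset": [-0.09, 0, -0.15], "dr": [0, 0, 0]},
    {"offset": [-0.09, 0, -0.15], "dr": [0, 0, 0]},
    {"offset": [-0.09, 0, -0.15], "dr": [0, 0, 0]},
    {"offset": [-0.09, 0, -0.15], "dr": [0, 0, 0]}
  ]
}}

```text
time_s: 15.13
position: [0.4792, -0.2046, 0.1625]
tcp_rot: [[0.981, -0.193, 0.002], [-0.193, -0.981, -0.001], [0.002, 0.001, -1.0]]
force: [-0.9, -1.1, -0.4]
opening: 0.747
grasp_force: 0.0
```

```bash
python3 - <<'E'
from rig import bot, viewer
from h import *
w=viewer.capture("wrist")["color"][:,:,::-1];t=viewer.capture("scene")["color"][:,:,::-1]
cv2.imwrite("pics/m4.png",cv2.resize(np.hstack([w[:,100:420],cv2.resize(t[130:310,120:390],(576,384))]),(800,343)))
s=bot.read_state();print(s["time_s"],s["position"],s["opening"],s["force"])
E
```

```text
15.2333 [ 0.4803966  -0.20520019  0.16200315] 0.746285329878533 [-0.08248851  0.2914438  -0.91593457]
```

View pics/m4.png

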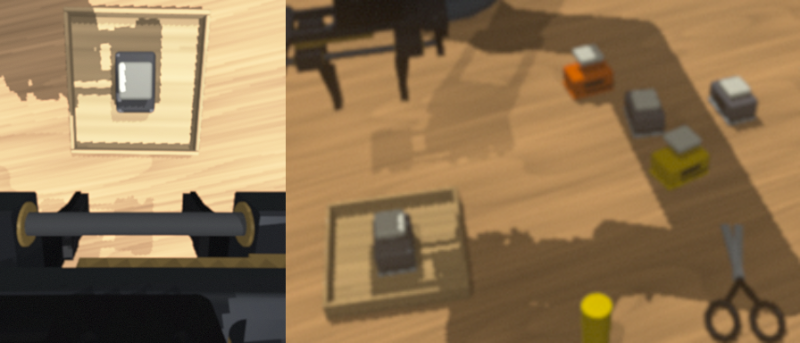

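The wrist view (left) shows the jammed punch upright near the middle of the tray at (135,82). In the scene view, the other two, at (645,110) and (735,98), stand in place with their plungers down.

```bash
python3 -c "
from rig import ticket
print(ticket.hand_in())"
```

```text
the job is handed in; nothing more can be done
None
```

The job is handed in: two punches are pressed fully home where they stood, and the third, jammed at about 7 mm, stands upright in the tray with its plunger not pulled back up.

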